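# Change the cobbler's anvil foot in the bench jack

## Robot

A 7-joint arm with a two-finger parallel gripper is mounted at the origin on the work surface. World frame = base frame: x ahead of the robot, y to its left, z up, the work surface at z = 0. Lengths are in mm, angles in degrees, forces in N, time in s.
With the tool pointing down it reaches from about 400 to 850 mm from the base axis. Payload 10.4 kg.
Tool frame: the origin (TCP) lies on the centre line of the jaws, within the pads' length; the fingertips stand ahead of it and the grasp point (between the pads) lies 11 mm behind it (manip.tip_reach is the z of the fingertips in the tool frame, in mm); z points along the fingers, y is the line along which they close (so a half turn about z gives the same grasp; the last joint's range is limited). The gripper opens to 85 mm and grips with 20 to 120 N. Pads are 22 mm wide; open, the fingers measure 114 mm over their backs; the gripper's body (76 mm by 85 mm) begins 54 mm behind the grasp point. The pads swing forward as they close: fully open they stand 13 mm farther back than shut.
Start: joints at [74.278, 19.034, -3.707, 83.658, 1.238, 77.344, -5.071], TCP at [155.738, -605.307, 239.338] pointing down, gripper open.
Joint ranges: [-148.97, 148.97], [-28.65, 121.19], [-84.17, 76.75], [9.2, 138.47], [-72.65, 252.65], [3.7, 117.97], [-149.18, 149.18]. Speed limits (degrees/s): [127.2, 127.2, 159.86, 159.86, 180, 180, 180].

## Interface

Orientations are given as a 3x3 rotation matrix whose columns are the frame's x, y, z axes.
In Python, from station import manip gives the robot as it stands. The module is installed in compiled form; this text tells all that it offers. Calls block until the motion is done:
- manip.move_ptp(position, orientation): joint-space move of the TCP to a pose.
- manip.movel(position, ori=None, speed=150): straight line of the TCP; ori=None keeps the orientation; speed is the mean speed in mm/s.
- manip.set_joints(angles): joint-space move.
- manip.grip(opening, strength=None): finger opening in mm; strength is the grip in N (None keeps the last); returns when the fingers have stopped.
- manip.dwell(seconds).
- manip.inverse_kinematics(position, orientation): joint angles nearest the present ones, or None.
- manip.get_obs(): the state.
- manip.get_image(name): name is "scene" or "top" or "wrist"; returns a dict with "img" (420x560x3 uint8, blue, green, red), "K" (3x3 intrinsics, pixels), "dist" ([k1, k2, p1, p2, k3] as OpenCV has them; the pictures are not rectified), "rvec" (rotation vector, rad) and "tvec" (3), from world to camera coordinates, as OpenCV has them. Camera axes: x right, y down, z forward; pixel columns grow to the right and rows downward; lengths in mm; the calibration is good to about 2 mm. A picture is of the moment at which its call begins. There is no depth.
A pose or a line that the arm cannot do raises manip.MotionError and nothing moves.
- manip.finish_job(): hands the job in; it is judged then, once.
Trained networks look in a picture, given as the dict that the camera call returned (one of the last four; its "shot" number tells which), for a name from the list of things; names that differ only in an ending like _2 or _b are one class to them, and where a whole thing is asked for, a point or a joint stands for the part that bears it (a point fixed in the world has none). Each returns a list of dicts, best first, with "p" (0 to 1); they miss things now and then, are a little off and sometimes report something else, mostly with a low value. They report only what shows in the picture. A call takes as long as a camera call. They do not tell look-alikes from the thing itself.
- manip.search_frame(picture, query): "centre" ([x, y, z] in mm, in world coordinates, good to about 4 mm: the middle of the surface that is visible of it).
- manip.mark_of(picture, query): "centre" ([x, y, z] in mm, in world coordinates, good to about 4 mm: a listed point, or the origin of a listed thing).
The state is a dict: "t": time; "q": joint angles; "joint_velocities": joint speeds; "tau": joint torques, N m; "tcp_pos": TCP position; "eef_rot": TCP orientation; "ft_force": force on the tool from outside, world axes, zero at the start; "torque": the same for the moment, N m; "grip_width": finger opening in mm; "gripper_force": force on a finger pad.
Only numpy, scipy, OpenCV 4.12 (cv2) and the standard library are available. Lean on these libraries where they do the work, as an engineer would, in place of code of your own. Each camera call takes 0.05 s, during which the arm holds its last target. There are 200 camera calls.

## Task

Change the anvil in the bench jack: take out the small foot that is in it and hang it upright in the empty wooden stand, fully home; fetch the large foot from its stand, turn it so that its D-shaped shank matches the jack's hole, and set it fully home there. Lower both feet into their holes, without dropping or forcing them, and leave the heel block and everything else on the bench where it is.

Things in the scene. Friction and masses are not known exactly. Their poses are not given: they have to be found in the camera images.
- jack_hole (a point): D-shaped through hole in the top of the green cast jack: mid-mouth (axis of the round part) on the top face, z = 90 mm. 28.8 mm diameter, flat 9.4 mm from the axis on the +x side; mouth bevelled 2 mm wider; 20 mm deep, open below; 1.4 mm play all round. x points to the flat: a foot enters only with its x along this x (toe over the flat). z up.
- jack: Green cast-iron bench jack bolted down (place and yaw vary): base 140 x 120 x 12 mm, two side walls, top plate 110 (x) x 90 mm, its top at 90 mm. Origin on the bench under the hole; axes as the hole's.
- foot_small_waist (a point): Small iron sole-shaped foot, in the jack at the start: head 118 mm long, 44 wide, 24 thick, with a parallel waist 30 mm wide (across y), 40 long, right over the shank: the place to grip. Toe 70 mm ahead, heel 48 behind. 0.29 to 0.45 kg. Point: centre of the waist, half-way up the head, on the shank's axis. x to the toe, z up.
- foot_small_seat (a point): Middle of the underside of the small foot's collar, its seat, 34 mm below the waist point. The collar is round, 44 mm across, 22 mm high; the shank runs 58 mm down from here: D section, 26 mm diameter, one flat 8 mm from the axis on the toe (+x) side, the last 4 mm tapered in. x to the toe, z up.
- foot_large_waist (a point): Large iron sole-shaped foot, in a wooden stand at the start, turned at random: head 154 mm long, 58 wide, 24 thick, with a parallel waist 36 mm wide (across y), 48 long, right over the shank: the place to grip. Toe 92 mm ahead, heel 62 behind. 0.42 to 0.65 kg. Point: centre of the waist, half-way up the head, on the shank's axis. x to the toe, z up.
- foot_large_seat (a point): Middle of the underside of the large foot's collar, its seat, 34 mm below the waist point. The collar is round, 44 mm across, 22 mm high; the shank runs 58 mm down from here: D section, 26 mm diameter, one flat 8 mm from the axis on the toe (+x) side, the last 4 mm tapered in. x to the toe, z up.
- stand_free_hole (a point): The empty stand: fixed wooden block 80 x 80 x 80 mm with a plain round hole, 33 mm wide and 70 mm deep, in its top; this point is the middle of the hole's mouth on the top face (z = 80 mm). A foot hangs in it by its collar, turned any way. 
- stand_large_hole (a point): The stand that holds the large foot at the start: fixed wooden block 80 x 80 x 80 mm with a plain round hole, 33 mm wide and 70 mm deep, in its top; this point is the middle of the hole's mouth on the top face (z = 80 mm). A foot hangs in it by its collar, turned any way. 
- stand_heel_hole (a point): The stand of the heel block: fixed wooden block 80 x 80 x 80 mm with a plain round hole, 33 mm wide and 70 mm deep, in its top; this point is the middle of the hole's mouth on the top face (z = 80 mm). A foot hangs in it by its collar, turned any way. 
- foot_heel_mid (a point): Bystander, leave alone: the third iron, a short heel block (64 x 52 x 24 mm head, same collar and shank), hanging in its own stand. Point at mid height of the head; x towards its straight end, z up.
- bottle_mid (a point): Bystander, leave alone: white plastic bottle, 62 mm wide, 180 mm tall, standing; point at half height, z up.
- tin_mid (a point): Bystander, leave alone: steel tin, 74 mm wide, 110 mm tall, standing; point at half height, z up.
- hammer_grip (a point): Bystander, leave alone: hammer lying on the bench, under 45 mm high; point on its handle, x towards the head.
- brush_grip (a point): Bystander, leave alone: brush lying on the bench, under 45 mm high; point on its handle, x towards the bristles.
- tub_in (a point): Bystander, leave alone: open white plastic tub 130 x 100 x 65 mm; point on its inner floor.
Things that resemble listed ones, but are neither listed nor needed, are in the scene too. What is shaped like the part that bears stand_free_hole but blue or pink is not meant.

How it is judged (in metres and radians):
At the end, for the whole second after the job is handed in: Large foot in the jack, collar down on the plate (3 mm in height, 4 mm sideways, 0.06 rad of upright, toe over the flat); small foot hanging in the stand that was empty, collar down on the wood (3 mm in height, 8 mm sideways, 0.08 rad); both released and at rest (horizontal distance between foot_large_waist and jack_hole below 0.004 m and z of foot_large_waist in the frame of jack_hole between 0.031 and 0.037 m and angle between foot_large_waist's own z axis and vertical below 0.06 rad and angle between the x axis of foot_large_waist and the x axis of jack_hole, either way round below 0.2 rad and horizontal distance between foot_small_waist and stand_free_hole below 0.008 m and z of foot_small_waist in the frame of stand_free_hole between 0.031 and 0.037 m and angle between foot_small_waist's own z axis and vertical below 0.08 rad and linear speed of each of foot_large, foot_small below 0.02 m/s); the robot touches nothing.
It fails at once if the heel block or a bystander is moved more than 30 mm (distance of any of foot_heel_mid, bottle_mid, tin_mid, hammer_grip, brush_grip, tub_in from where it was at the start of the episode above 0.03 m).
It fails at once if a foot is forced into the jack or the stand (over 150 N) (contact force between foot_large and jack above 150 N or contact force between foot_small and stand_free above 150 N).
It fails at once if a foot is let drop into its hole (falls faster than 0.4 m/s with its shank in it) instead of being lowered ((linear speed of foot_large above 0.4 m/s and horizontal distance between foot_large_seat and jack_hole below 0.02 m and z of foot_large_seat in the frame of jack_hole below 0.055 m) or (linear speed of foot_small above 0.4 m/s and horizontal distance between foot_small_seat and stand_free_hole below 0.02 m and z of foot_small_seat in the frame of stand_free_hole below 0.055 m)).
It also fails if it takes over 67 s, if anything falls off the work surface, if the arm or the gripper's body presses on something with over 40 N, if the wrist force passes 120 N, or if a joint passes its speed limit or range.

## Working session

There is one attempt and no reset: what is moved stays moved. The work goes in short steps, each a Python script; the robot and the scene stay as the last script left them, time stands still between calls to the robot, and variables do not carry over. Pictures are saved under pics/ and viewed, at most 10 in all, crops included, and the job is handed in when it is done.

```bash
mkdir -p pics
python3 - <<'E'
from station import manip
import cv2,numpy as np
o=manip.get_obs();print(o['t'],o['tcp_pos'],o['eef_rot'],o['ft_force'],manip.tip_reach,o['grip_width'])
names="jack_hole foot_small_waist foot_small_seat foot_large_waist foot_large_seat stand_free_hole stand_large_hole stand_heel_hole foot_heel_mid bottle_mid tin_mid hammer_grip brush_grip tub_in".split()
for c in ["scene","top"]:
    d=manip.get_image(c);cv2.imwrite(f"pics/{c}0.png",d["img"])
    R=cv2.Rodrigues(d["rvec"])[0];print(c,(-R.T@np.array(d["tvec"]).ravel()).round(),np.array(d["K"]).round(1).tolist())
    for n in names:
        r=manip.mark_of(d,n)
        print(n,[(np.round(x["centre"]).tolist(),round(x["p"],2)) for x in r[:4]])
print(manip.get_obs()['t'])
E
```

```text
0.0 [ 155.62462287 -604.92665132  238.4958444 ] [[ 9.68462436e-01  2.49159272e-01 -4.10176913e-04]
 [ 2.49159605e-01 -9.68461414e-01  1.40769334e-03]
 [-4.65006661e-05 -1.46549764e-03 -9.99998925e-01]] [-0.63899732 -0.56996905  0.02303721] 8.0 85.57454040901791
scene [1112.  556.  856.] [[443.8, 0.0, 279.4], [0.0, 443.8, 203.2], [0.0, 0.0, 1.0]]
jack_hole [([445.0, 43.0, 84.0], 0.69), ([618.0, -206.0, 56.0], 0.68)]
foot_small_waist [([445.0, 36.0, 126.0], 0.6)]
foot_small_seat [([445.0, 44.0, 90.0], 0.96), ([689.0, 9.0, 82.0], 0.21)]
foot_large_waist [([496.0, 319.0, 111.0], 0.96)]
foot_large_seat [([495.0, 317.0, 79.0], 0.57), ([434.0, -202.0, 11.0], 0.16)]
stand_free_hole [([628.0, -343.0, 84.0], 0.95), ([484.0, -313.0, 82.0], 0.91), ([345.0, -325.0, 76.0], 0.75), ([452.0, -451.0, 77.0], 0.64)]
stand_large_hole [([496.0, 315.0, 82.0], 0.57)]
stand_heel_hole [([691.0, 6.0, 83.0], 0.93)]
foot_heel_mid [([688.0, 11.0, 114.0], 0.93), ([484.0, -311.0, 82.0], 0.6)]
bottle_mid [([631.0, 210.0, 89.0], 0.8)]
tin_mid [([617.0, -205.0, 57.0], 0.6)]
hammer_grip [([434.0, -204.0, 15.0], 0.87)]

[... 330 characters left out ...]
[446.0, 36.0, 89.0], 0.56)]
foot_large_waist [([496.0, 321.0, 115.0], 0.66)]
foot_large_seat [([495.0, 320.0, 79.0], 0.87)]
stand_free_hole [([626.0, -345.0, 79.0], 0.98), ([458.0, -452.0, 82.0], 0.91), ([346.0, -324.0, 80.0], 0.87), ([479.0, -316.0, 84.0], 0.72)]
stand_large_hole [([496.0, 318.0, 74.0], 0.77)]
stand_heel_hole [([689.0, 6.0, 76.0], 0.62)]
foot_heel_mid [([688.0, 7.0, 113.0], 0.62), ([432.0, -204.0, 12.0], 0.24)]
bottle_mid [([628.0, 208.0, 95.0], 0.89)]
tin_mid [([619.0, -200.0, 55.0], 0.78)]
hammer_grip [([434.0, -206.0, 14.0], 0.67), ([448.0, 42.0, 123.0], 0.53), ([632.0, 209.0, 94.0], 0.5)]
brush_grip [([367.0, 204.0, 10.0], 0.72)]
tub_in [([306.0, 323.0, 4.0], 0.94)]
1.5
```

View pics/top0.png

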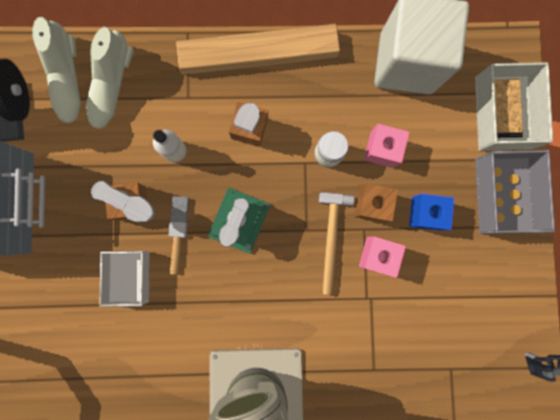

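View pics/scene0.png

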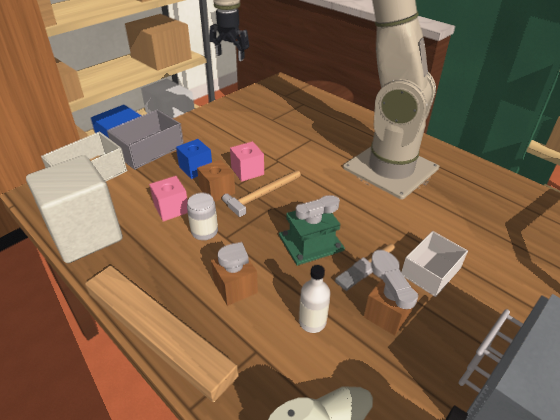

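The top view shows the jack with the small foot at (237,222), the large foot at (122,202) and the heel block at (247,120). The brown empty stand is at (377,202), and the blue and pink look-alikes sit around it. I'll move the wrist camera over the jack next.

```bash
cat > h.py <<'E'
from station import manip
import cv2,numpy as np
def rot(a):
    a=np.radians(a);c,s=np.cos(a),np.sin(a)
    return np.array([[c,s,0],[s,-c,0],[0,0,-1.]])
def shot(c,save=None):
    d=manip.get_image(c)
    if save: cv2.imwrite(f"pics/{save}.png",d["img"])
    d["R"]=cv2.Rodrigues(np.array(d["rvec"]))[0];d["C"]=-d["R"].T@np.array(d["tvec"]).ravel()
    return d
def unproj(d,px,z):
    n=cv2.undistortPoints(np.array(px,float).reshape(-1,1,2),np.array(d["K"]),np.array(d["dist"])).reshape(-1,2)
    w=np.c_[n,np.ones(len(n))]@d["R"]
    return d["C"]+w*((z-d["C"][2])/w[:,2])[:,None]
def proj(d,P):
    return cv2.projectPoints(np.array(P,float).reshape(-1,1,3),np.array(d["rvec"]),np.array(d["tvec"]),np.array(d["K"]),np.array(d["dist"]))[0].reshape(-1,2)
def topdown(d,c,z,half=100,s=2):
    """orthophoto of plane z around c: row0=+x, col0=+y, s px/mm"""
    n=int(2*half*s);r=np.arange(n)/s-half
    X,Y=np.meshgrid(c[0]-r,c[1]-r,indexing='ij')
    p=proj(d,np.c_[X.ravel(),Y.ravel(),np.full(X.size,z)]).astype(np.float32).reshape(n,n,2)
    return cv2.remap(d["img"],p[...,0],p[...,1],cv2.INTER_LINEAR)
def st():
    o=manip.get_obs();print("t",round(o['t'],2),"tcp",np.round(o['tcp_pos'],1),"F",np.round(o['ft_force'],1),"M",np.round(o['torque'],2),"w",round(o['grip_width'],1),"gf",np.round(o['gripper_force'],1));return o
E
python3 - <<'E'
from h import *
print(manip.inverse_kinematics([446,40,119],rot(-15)),manip.inverse_kinematics([446,40,119],rot(165)))
manip.move_ptp([420,40,330],rot(-15)); st()
for i in range(2):
    d=shot("wrist",f"w{i}"); print(d["C"].round(),d["R"].round(2).tolist(),d["K"][0][0])
    for n in ["jack_hole","foot_small_waist","foot_small_seat","jack"]:
        print(n,[(np.round(x["centre"],1).tolist(),round(x["p"],2)) for x in manip.mark_of(d,n)[:2]])
    o=topdown(d,[446,40],136,80,3); cv2.imwrite(f"pics/o{i}.png",o)
    if i==0: manip.movel([400,70,330])
a=cv2.imread("pics/w0.png");b=cv2.imread("pics/o0.png")
cv2.imwrite("pics/c0.png",np.hstack([cv2.resize(a,(420,315)),cv2.resize(b,(315,315))]))
st()
E
```

```text
[  42.6016775     8.639346    -55.84858619  115.3373844     8.24901865
   60.04580446 -122.08279327] [ 46.51144834   9.69015805 -60.20683645 115.21417379   9.68191379
  60.29134391  56.82796548]
t 3.99 tcp [420.1  39.3 330. ] F [0.3 0.5 0.2] M [0.01 0.02 0.04] w 85.6 gf 0.0
[484.  22. 465.] [[-0.26, -0.97, -0.0], [-0.93, 0.25, 0.26], [-0.25, 0.07, -0.97]] 312.54571724719756
jack_hole []
foot_small_waist [([444.8, 42.1, 121.6], 0.6)]
foot_small_seat [([442.8, 39.1, 87.7], 0.86)]
jack []
[464.  53. 465.] [[-0.26, -0.97, 0.0], [-0.93, 0.25, 0.26], [-0.25, 0.07, -0.97]] 312.54571724719756
jack_hole []
foot_small_waist []
foot_small_seat [([428.4, -206.8, 13.2], 0.73), ([442.7, 40.8, 88.3], 0.67)]
jack [([449.2, 38.6, -0.4], 0.93)]
t 4.88 tcp [400.2  69.5 329.9] F [ 0.6  0.8 -0.4] M [ 0.04 -0.    0.03] w 85.5 gf 0.0
```

View pics/c0.png

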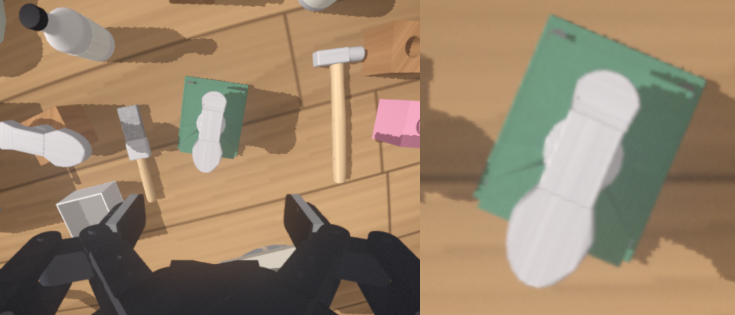

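The toe of the small foot points to -x, +y (yaw about 162°). In the orthophoto the wide end is lower left and the heel upper right. I'll fit its pose and view the empty stand.

```bash
cat >> h.py <<'E'
def bright(o,thr=140,sat=40):
    hsv=cv2.cvtColor(o,cv2.COLOR_BGR2HSV);m=((hsv[...,2]>thr)&(hsv[...,1]<sat)).astype(np.uint8)
    m=cv2.morphologyEx(m,cv2.MORPH_OPEN,np.ones((5,5)));n,l,s,_=cv2.connectedComponentsWithStats(m)
    h=o.shape[0]//2;best=max(range(1,n),key=lambda i:s[i,4]-20*np.hypot(*(_[i]-h)))
    return (l==best).astype(np.uint8)
def footpose(d,c,z,yaw,toe,heel,half=100,s=3,**k):
    """fit axis (x,y,yaw) of a foot from head mask at plane z; yaw = first guess in deg"""
    o=topdown(d,c,z,half,s);m=bright(o,**k);r,q=np.nonzero(m)
    P=np.c_[c[0]+half-r/s,c[1]+half-q/s]
    for _ in range(6):
        u=np.array([np.cos(np.radians(yaw)),np.sin(np.radians(yaw))]);v=np.array([-u[1],u[0]])
        a=P@u;b=P@v;lo,hi=np.percentile(a,[.1,99.9]);hi=a.max();lo=a.min()
        mid=lo+heel
        def cen(x):
            e=b[abs(a-x)<1.5];return (e.min()+e.max())/2,e.max()-e.min()
        ct=[cen(x) for x in np.linspace(mid+toe*.5,hi-8,8)];ch=[cen(x) for x in np.linspace(lo+6,mid-heel*.55,6)]
        bt=np.mean([x[0] for x in ct]);bh=np.mean([x[0] for x in ch])
        da=(mid+toe*.5+hi-8)/2-(lo+6+mid-heel*.55)/2
        yaw+=np.degrees(np.arctan2(bt-bh,da))
    w=((lo+heel)+(hi-toe))/2
    return (w*u+(bt+bh)/2*v).round(1),round(yaw,1),"len",round(hi-lo,1),"wt,wh",round(max(x[1] for x in ct),1),round(max(x[1] for x in ch),1),m,o
E
python3 - <<'E'
from h import *
d1=shot("wrist");dt=shot("top")
for n,d in(("w",d1),("top",dt)):
  for z in(124,136):print(n,z,footpose(d,[446,40],z,162,70,48,80)[:-2])
  print(n,"large",126,footpose(dt,[496,319],126,0 if n=="w" else 200,92,62,110)[:-2]) if n=="top" else 0
manip.move_ptp([500,-318,330],rot(-15));st()
d=shot("wrist","s0")
for q in(d,dt):
    print([(np.round(x["centre"],1).tolist(),round(x["p"],2)) for x in manip.mark_of(q,"stand_free_hole")])
o=topdown(d,[480,-314],80,60,3);cv2.imwrite("pics/os.png",np.hstack([o,topdown(dt,[480,-314],80,60,3)]))
r=footpose(d1,[446,40],136,162,70,48,80);o=r[-1];o[...,2][r[-2]>0]=255
r2=footpose(dt,[496,319],126,200,92,62,110);o2=r2[-1];o2[...,2][r2[-2]>0]=255
R=[cv2.resize(x,(260,260)) for x in(o,o2)]
cv2.imwrite("pics/c1.png",np.hstack([cv2.resize(x,(266,266)) for x in (o,o2,topdown(d,[480,-314],80,60,3))]))
E
```

```text
w 124 (array([444.8,  38.1]), np.float64(157.0), 'len', np.float64(121.5), 'wt,wh', np.float64(45.9), np.float64(36.2))
w 136 (array([445.8,  38.5]), np.float64(157.1), 'len', np.float64(117.3), 'wt,wh', np.float64(44.2), np.float64(34.9))
top 124 (array([459.8,  33.6]), np.float64(161.2), 'len', np.float64(88.8), 'wt,wh', np.float64(29.7), np.float64(34.3))
top 136 (array([459. ,  32.8]), np.float64(161.3), 'len', np.float64(88.0), 'wt,wh', np.float64(29.4), np.float64(33.9))Traceback (most recent call last):
  File "<stdin>", line 5, in <module>
  File "h.py", line 40, in footpose
    ct=[cen(x) for x in np.linspace(mid+toe*.5,hi-8,8)];ch=[cen(x) for x in np.linspace(lo+6,mid-heel*.55,6)]
        ~~~^^^
  File "h.py", line 39, in cen
    e=b[abs(a-x)<1.5];return (e.min()+e.max())/2,e.max()-e.min()
                              ~~~~~^^
    return umr_minimum(a, axis, None, out, keepdims, initial, where)
ValueError: zero-size array to reduction operation minimum which has no identity
```

Run:
```python
from h import *
d1=shot("wrist")
r=footpose(d1,[446,40],136,157,70,48,80);o=r[-1];o[...,2][r[-2]>0]=255;print(r[:-2])
manip.move_ptp([500,-318,330],rot(-15));st()
d=shot("wrist","s0");dt=shot("top","top1")
for q in(d,dt):
    print([(np.round(x["centre"],1).tolist(),round(x["p"],2)) for x in manip.mark_of(q,"stand_free_hole")])
for q in(d,):
    for z in (76,80,84):
        t=topdown(q,[480,-314],z,60,3);hsv=cv2.cvtColor(t,cv2.COLOR_BGR2HSV)
        c=cv2.HoughCircles(cv2.medianBlur(hsv[...,2],5),cv2.HOUGH_GRADIENT,1.5,60,param1=80,param2=15,minRadius=42,maxRadius=58)
        print(z,[(480+60-y/3,-314+60-x/3,rr/3) for x,y,rr in (c[0] if c is not None else [])])
t=topdown(d,[480,-314],80,60,3);t2=topdown(dt,[480,-314],80,60,3)
cv2.imwrite("pics/c1.png",np.hstack([cv2.resize(x,(266,266)) for x in (o,t,t2)]))
```

```text
(array([445.8,  38.5]), np.float64(157.1), 'len', np.float64(117.2), 'wt,wh', np.float64(44.2), np.float64(35.2))
t 6.52 tcp [ 500.7 -316.3  330.9] F [0.6 1.  0.9] M [ 0.04  0.03 -0.04] w 85.5 gf 0.0
[([343.7, -322.6, 80.0], 0.88), ([481.7, -307.7, 75.4], 0.79), ([626.4, -345.2, 79.1], 0.67), ([452.7, -451.1, 78.2], 0.59)]
[([454.6, -452.7, 77.5], 0.78), ([478.2, -314.4, 84.5], 0.74), ([628.2, -343.6, 78.9], 0.68), ([344.1, -325.0, 78.9], 0.57)]
76 [(np.float32(479.75), np.float32(-310.75), np.float32(16.75)), (np.float32(505.75), np.float32(-338.75), np.float32(16.75))]
80 [(np.float32(480.25), np.float32(-311.25), np.float32(16.5)), (np.float32(458.25), np.float32(-366.25), np.float32(17.9)), (np.float32(478.75), np.float32(-335.75), np.float32(16.85))]
84 [(np.float32(482.25), np.float32(-311.25), np.float32(15.95)), (np.float32(498.25), np.float32(-337.25), np.float32(17.949999))]
```

View pics/c1.png

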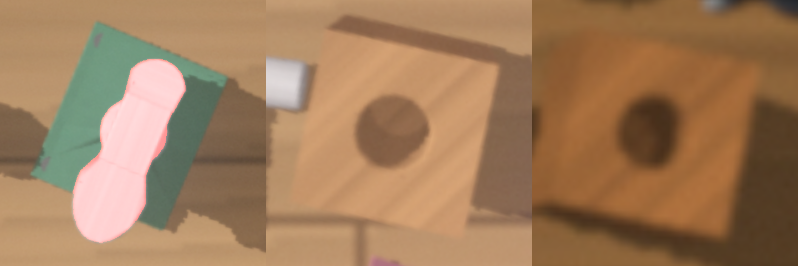

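The mask covers the foot head cleanly. The wrist orthophoto shows the hole at (393,131), which is about (480.6,-311.3). I'll view both from the opposite wrist yaw to cancel any hand-eye error.

Run:
```python
from h import *
manip.move_ptp([457,-301,330],rot(157));st()
d=shot("wrist","s1")
t=topdown(d,[480,-314],80,60,3)
c=cv2.HoughCircles(cv2.medianBlur(cv2.cvtColor(t,cv2.COLOR_BGR2HSV)[...,2],5),cv2.HOUGH_GRADIENT,1.5,60,param1=80,param2=15,minRadius=42,maxRadius=58)
print([(480+60-y/3,-314+60-x/3,rr/3) for x,y,rr in c[0]])
manip.move_ptp([423,48,330],rot(157));st()
d1=shot("wrist","w3")
for z in(130,136,142):
    r=footpose(d1,[446,40],z,157,70,48,80);print(z,r[:-2])
    if z==136:o=r[-1];o[...,2][r[-2]>0]=255
t0=topdown(d1,[446,40],90,80,3)
cv2.imwrite("pics/c2.png",np.hstack([cv2.resize(x,(266,266)) for x in (t,o,t0)]))
```

```text
t 9.21 tcp [ 457. -301.  330.] F [-0.4 -1.2 -0.5] M [ 0.01 -0.01 -0.05] w 85.3 gf 0.0
[(np.float32(480.25), np.float32(-309.75), np.float32(16.550001)), (np.float32(459.75), np.float32(-285.25), np.float32(15.650001))]
t 10.57 tcp [423.3  46.7 329.9] F [-0.2  0.1  0.2] M [-0.02  0.04 -0.  ] w 85.4 gf 0.0
130 (array([445.5,  38.5]), np.float64(156.8), 'len', np.float64(120.9), 'wt,wh', np.float64(45.2), np.float64(37.0))
136 (array([444.2,  39. ]), np.float64(156.8), 'len', np.float64(118.7), 'wt,wh', np.float64(44.3), np.float64(36.1))
142 (array([442.9,  39.6]), np.float64(156.9), 'len', np.float64(116.5), 'wt,wh', np.float64(43.5), np.float64(35.5))
```

View pics/c2.png

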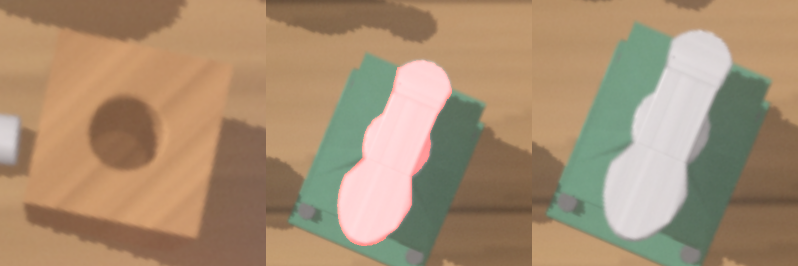

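Both wrist yaws agree: the foot is at (445.0,38.8), yaw 157°, with its top at z of about 136, and the hole is at (480.3,-310.5). Next I grasp and lift.

Run:
```python
from h import *
R=rot(157)
for p in ([445,38.8,121],[445,38.8,240],[480.3,-310.5,240],[480.3,-310.5,111]): 
    q=manip.inverse_kinematics(p,R);print(None if q is None else np.round(q))
manip.grip(62,110)
manip.move_ptp([445,38.8,180],R)
manip.movel([445,38.8,121],speed=90);st()
manip.grip(20,110);o=st()
for z,s in((124,15),(150,40),(190,60),(240,120)):
    manip.movel([445,38.8,z],speed=s);o=st()
d=shot("wrist","g0")
t=footpose(d,[445,38.8],240+15,157,70,48,80);print(t[:-2])
o=t[-1];o[...,2][t[-2]>0]=255
cv2.imwrite("pics/c3.png",np.hstack([cv2.resize(d["img"],(400,300)),cv2.resize(o,(300,300))]))
```

```text
[ 56.  13. -71. 115.  14.  61.  46.]
[ 57.  -2. -65. 106.  -2.  74.  59.]
[ 62.  17. -40.  90.  11.  77.  87.]
[ 62.  24. -41.  99.  17.  64.  83.]
t 12.46 tcp [445.4  38.9 121.5] F [-0.2  0.4  1.2] M [-0.01  0.03 -0.01] w 62.2 gf 0.0
t 12.86 tcp [445.4  38.7 121.8] F [-4.4 -0.9  9.5] M [-0.08  0.67  0.01] w 28.0 gf 108.4
t 13.21 tcp [444.9  38.7 123.9] F [ 0.1  0.7 -1.9] M [ 0.04 -0.01 -0.02] w 28.0 gf 108.6
t 14.01 tcp [444.9  38.7 149.9] F [-1.2  1.1 -2.7] M [ 0.01 -0.04  0.02] w 27.9 gf 108.6
t 14.82 tcp [444.8  38.7 189.8] F [ 0.3 -0.1 -3.1] M [-0.02 -0.03  0.  ] w 27.7 gf 108.6
t 15.39 tcp [444.8  38.6 239.4] F [ 0.1  0.  -3.5] M [ 0.    0.02 -0.01] w 28.2 gf 108.6
(array([437.6,  41.8]), np.float64(157.1), 'len', np.float64(102.1), 'wt,wh', np.float64(39.1), np.float64(32.0))
```

View pics/c3.png

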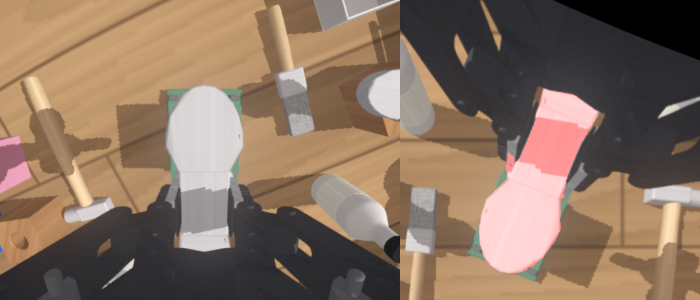

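The foot is held, with the toe at (205,85)–(205,170) in the wrist view, but it looks farther away than expected. It may be pitched toe-down, so I'll fit its pose in the hand.

```bash
cat > fit.py <<'E'
from h import *
from scipy.optimize import least_squares
def outline(m,c,half,s,xy,yaw,lo):
    """contour of head in foot coordinates (mm), only points with s>lo"""
    k=max(cv2.findContours(m,cv2.RETR_EXTERNAL,cv2.CHAIN_APPROX_NONE)[0],key=len).reshape(-1,2)
    P=np.c_[c[0]+half-k[:,1]/s,c[1]+half-k[:,0]/s]-xy
    a=np.radians(yaw);u=np.array([np.cos(a),np.sin(a)]);v=np.array([-u[1],u[0]])
    f=np.c_[P@u,P@v];return f[f[:,0]>lo]
def fitheld(d,tcp,yaw,shape,mask_px,top,lo=38):
    """pose of head top in tool-yaw frame: dx,dy,dz,pitch(toe down +),dyaw,roll. mask_px: observed contour pixels"""
    from scipy.spatial import cKDTree
    T=cKDTree(mask_px)
    def P(p):
        a=np.radians(yaw+p[4]);b=np.radians(p[3]);g=np.radians(p[5]) if len(p)>5 else 0
        x=shape[:,0];y=shape[:,1];h=np.full(len(x),12.)
        # rotate about waist point
        X=x*np.cos(b)+h*np.sin(b);Z=-x*np.sin(b)+h*np.cos(b)
        W=np.c_[np.cos(a)*(X+p[0])-np.sin(a)*(y+p[1]),np.sin(a)*(X+p[0])+np.cos(a)*(y+p[1]),Z-12+p[2]+top]
        return W+np.array([tcp[0],tcp[1],tcp[2]])
    def res(p):
        q=proj(d,P(p));e=T.query(q)[0]
        return np.r_[e,np.array(p[:2])*.3,p[3]*.1]
    r=least_squares(res,[0,0,0,0,0],loss='soft_l1',diff_step=1e-3,x_scale=[1,1,1,1,1])
    return r.x,np.sqrt(np.mean(r.fun**2))
E
python3 - <<'E'
from fit import *
o=st();tcp=o['tcp_pos'];d=shot("wrist");sc=shot("scene","sc1")
# hand-eye -> calibration for w3
Rw=o['eef_rot'];off=Rw.T@(d["C"]-tcp);Rc=d["R"]@Rw
R3=rot(157);d3=dict(img=cv2.imread("pics/w3.png"),K=d["K"],dist=d["dist"],R=Rc@R3.T,C=np.array([423.3,46.7,329.9])+R3@off)
d3["rvec"]=cv2.Rodrigues(d3["R"])[0];d3["tvec"]=-d3["R"]@d3["C"]
r=footpose(d3,[446,40],136,157,70,48,80);print(r[:-2])
sh=outline(r[-2],[446,40],80,3,r[0],r[1],30);np.save("small.npy",sh)
m=bright(d["img"],thr=140,sat=40) if 0 else None
hsv=cv2.cvtColor(d["img"],cv2.COLOR_BGR2HSV);mm=((hsv[...,2]>140)&(hsv[...,1]<40)).astype(np.uint8)
mm=cv2.morphologyEx(mm,cv2.MORPH_OPEN,np.ones((5,5)));n,l,s,c=cv2.connectedComponentsWithStats(mm);i=l[150,287];mm=(l==i).astype(np.uint8)
k=max(cv2.findContours(mm,cv2.RETR_EXTERNAL,cv2.CHAIN_APPROX_NONE)[0],key=len).reshape(-1,2)
k=k[k[:,1]<235]
sh=sh[sh[:,0]>38]
print(fitheld(d,tcp,157,sh,k,15))
p=proj(sc,[[445,39,210]])[0].astype(int);u,v=p
t=sc["img"][max(0,v-75):v+75,max(0,u-100):u+100]
w=d["img"].copy();w[mm>0,2]=255
cv2.imwrite("pics/c4.png",np.hstack([cv2.resize(t,(480,360),interpolation=cv2.INTER_CUBIC),cv2.resize(w[80:340,150:430],(300,360))]))
E
```

```text
t 15.44 tcp [444.5  38.6 239.1] F [-0.3  0.1 -3.3] M [-0.   -0.03 -0.03] w 27.4 gf 108.6
(array([444.3,  39. ]), np.float64(157.0), 'len', np.float64(118.7), 'wt,wh', np.float64(44.3), np.float64(36.3))
(array([  3.76373373,   0.33401164, -12.68103822, -12.7673155 ,
        -0.56502293]), np.float64(0.755699755604602))
```

View pics/c4.png

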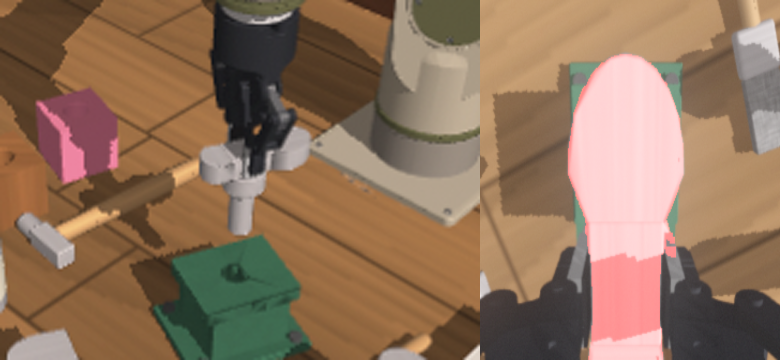

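Run:
```python
from fit import *
sc=shot("scene");tcp=manip.get_obs()['tcp_pos']
u,v=proj(sc,[[445,39,210]])[0].astype(int);print(u-100,v-75)
hsv=cv2.cvtColor(sc["img"],cv2.COLOR_BGR2HSV)
m=(hsv[...,1]<60)&(hsv[...,2]>70)
for r in range(v,v+26):
    c=np.nonzero(m[r,u-25:u+25])[0]
    print(r,(c.min()+u-25,c.max()+u-25,len(c)) if len(c) else None,end=" ")
print()
yaw=np.radians(157);ux=np.array([np.cos(yaw),np.sin(yaw),0]);uy=np.array([-ux[1],ux[0],0])
for dx in(0,):
  for pit in(0,-6,-12):
    for dz in(0,-6,-12):
        b=np.radians(pit);zf=np.array([0,0,1])*np.cos(b)+ux*np.sin(b);xf=ux*np.cos(b)-np.array([0,0,1])*np.sin(b)
        W=tcp+np.array([0,0,15-12+dz])+ux*dx
        # waist, seat, shank bottom, toe tip, heel tip mid height
        print(pit,dz,proj(sc,[W-34*zf,W-92*zf,W+70*xf,W-48*xf]).round(1).tolist())
```

```text
215 105
180 (np.int64(301), np.int64(324), 24) 181 (np.int64(303), np.int64(324), 22) 182 (np.int64(308), np.int64(324), 17) 183 (np.int64(308), np.int64(324), 17) 184 (np.int64(309), np.int64(324), 16) 185 (np.int64(310), np.int64(323), 14) 186 (np.int64(311), np.int64(321), 11) 187 (np.int64(311), np.int64(320), 10) 188 (np.int64(311), np.int64(320), 10) 189 (np.int64(311), np.int64(320), 10) 190 (np.int64(311), np.int64(319), 9) 191 (np.int64(310), np.int64(319), 10) 192 (np.int64(310), np.int64(319), 10) 193 (np.int64(310), np.int64(319), 10) 194 (np.int64(310), np.int64(319), 10) 195 (np.int64(310), np.int64(319), 10) 196 (np.int64(310), np.int64(319), 10) 197 (np.int64(310), np.int64(319), 10) 198 (np.int64(310), np.int64(319), 10) 199 (np.int64(310), np.int64(319), 10) 200 (np.int64(310), np.int64(319), 10) 201 (np.int64(311), np.int64(318), 8) 202 (np.int64(313), np.int64(317), 5) 203 None 204 None 205 None 
0 0 [[315.6, 181.1], [314.1, 199.7], [342.7, 163.1], [297.8, 174.2]]
0 -6 [[315.4, 183.1], [313.9, 201.5], [342.5, 165.2], [297.7, 176.3]]
0 -12 [[315.2, 185.1], [313.8, 203.4], [342.2, 167.2], [297.6, 178.3]]
-6 0 [[316.9, 180.7], [317.6, 198.6], [342.9, 160.6], [297.9, 175.9]]
-6 -6 [[316.7, 182.7], [317.4, 200.4], [342.6, 162.7], [297.8, 178.0]]
-6 -12 [[316.6, 184.6], [317.2, 202.3], [342.4, 164.7], [297.7, 180.0]]
-12 0 [[318.2, 180.2], [321.0, 197.2], [342.8, 158.2], [298.1, 177.5]]
-12 -6 [[318.1, 182.2], [320.9, 199.0], [342.5, 160.3], [298.0, 179.6]]
-12 -12 [[317.9, 184.1], [320.7, 200.9], [342.3, 162.4], [297.9, 181.6]]
```

In the scene view the shank is vertical: columns 310–320 over rows 188–202 match pitch 0. The height is also within about 2 mm of nominal, so the grasp is fine. Next I carry it to the stand and lower it with force checks.

```bash
cat >> h.py <<'E'
def lower(x,y,z0,z1,step=6,speed=40,lim=12,base=None):
    """go down in steps until z1 or until the vertical push exceeds lim"""
    base=manip.get_obs()['ft_force'] if base is None else base
    z=z0;log=[]
    while z>z1+1e-6:
        z=max(z-step,z1);manip.movel([x,y,z],speed=speed);o=manip.get_obs();f=o['ft_force']-base
        log.append((round(z,1),np.round(f,1).tolist()))
        if f[2]>lim or np.hypot(f[0],f[1])>20:break
    print(log);return z,f
E
python3 - <<'E'
from h import *
R=rot(157);x,y=480.3,-310.5
manip.movel([x,y,240],R,speed=250);manip.dwell(.1);st()
manip.movel([x,y,176],speed=100)
b=manip.get_obs()['ft_force']
z,f=lower(x,y,176,117,6,45,base=b)
if z<=117.1: z,f=lower(x,y,117,106,1.5,25,8,base=b)
st()
E
```

```text
t 17.25 tcp [ 480.5 -309.4  240.3] F [-0.4 -0.  -2.9] M [ 0.01 -0.03  0.03] w 27.9 gf 108.6
[(170, [-0.9, -1.0, -0.4]), (164, [-0.6, -1.0, -0.1]), (158, [-0.0, -0.8, 0.3]), (152, [-0.7, -1.5, 0.2]), (146, [0.1, -1.0, 0.2]), (140, [-0.7, -1.4, -0.2]), (134, [-0.1, -0.8, -0.4]), (128, [-1.6, -1.2, 0.8]), (122, [-0.4, -0.6, 0.4]), (117, [-1.0, -0.8, -0.0])]
[(115.5, [-0.6, -0.3, -0.3]), (114.0, [-0.5, -0.9, -0.3]), (112.5, [-0.8, -0.9, -0.5]), (111.0, [-4.6, 0.8, 8.9])]
t 21.85 tcp [ 480.5 -310.6  111.9] F [-4.3  1.7  5.9] M [0.41 0.75 0.  ] w 28.0 gf 109.6
```

It seated at the expected height (TCP z of 111) with a 9 N push. I'll release it, check it, then look at the jack hole and the large foot.

Run:
```python
from h import *
R=rot(157)
manip.grip(62);st()
manip.movel([480.3,-310.5,190],speed=130)
manip.move_ptp([457,-301,330],R)
d=shot("wrist")
r=footpose(d,[480,-311],126,157,70,48,80);print("small",r[:-2])
manip.move_ptp([423,48,330],R);st();j=shot("wrist","j1")
t=topdown(j,[445,39],90,70,4)
manip.move_ptp([520,313,330],rot(-15));st();l=shot("wrist","l1")
q=topdown(l,[496,319],126,110,3)
cv2.imwrite("pics/c5.png",np.hstack([cv2.resize(a,(266,266)) for a in(r[-1],t,q)]))
cv2.imwrite("pics/t_j1.png",t)
for z in(120,126,132):
  for g in(30,210):
    try:print("large",z,footpose(l,[496,319],z,g,92,62,110)[:-2])
    except Exception as e:print(z,g,"err",e)
```

```text
t 22.27 tcp [ 480.4 -310.5  111. ] F [0.5 0.  0.3] M [ 0.05 -0.    0.02] w 61.8 gf 0.0
small (array([ 479.9, -310. ]), np.float64(157.2), 'len', np.float64(117.8), 'wt,wh', np.float64(43.2), np.float64(34.2))
t 25.02 tcp [423.2  46.7 330.3] F [-0.3 -0.4 -0.3] M [-0.05  0.01  0.01] w 61.9 gf 0.0
t 28.31 tcp [520.2 312.4 330. ] F [ 0.7 -0.1  0.4] M [0.03 0.01 0.05] w 62.0 gf 0.0
large 120 (array([482.8, 275.7]), np.float64(67.7), 'len', np.float64(181.2), 'wt,wh', np.float64(48.2), np.float64(36.7))
large 120 (array([491.8, 304.3]), np.float64(244.5), 'len', np.float64(181.4), 'wt,wh', np.float64(61.5), np.float64(48.5))
large 126 (array([484.4, 275. ]), np.float64(68.0), 'len', np.float64(179.5), 'wt,wh', np.float64(47.2), np.float64(34.2))
large 126 (array([493.3, 303.6]), np.float64(244.8), 'len', np.float64(179.8), 'wt,wh', np.float64(60.4), np.float64(47.7))
large 132 (array([486.1, 274.4]), np.float64(68.2), 'len', np.float64(177.5), 'wt,wh', np.float64(46.2), np.float64(32.4))
large 132 (array([494.9, 303.1]), np.float64(244.9), 'len', np.float64(177.8), 'wt,wh', np.float64(58.8), np.float64(46.5))
```

View pics/c5.png

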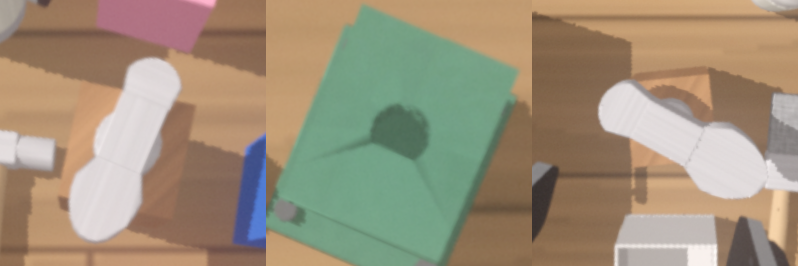

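The small foot hangs home in the stand. The jack hole is at (399,130) with its flat lower left (yaw of about 157°). The large foot's toe points to (755,175), and its mask merges with the loose hammer head. I'll refit with that part cut off and check the grasp options.

```bash
cat > big.py <<'E'
from h import *
def bigpose(d,c,z,yaw,half=110,s=3):
    o=topdown(d,c,z,half,s);m=bright(o);r,q=np.nonzero(m)
    P=np.c_[c[0]+half-r/s,c[1]+half-q/s]
    for _ in range(8):
        u=np.array([np.cos(np.radians(yaw)),np.sin(np.radians(yaw))]);v=np.array([-u[1],u[0]])
        a=P@u;b=P@v;lo=a.min()
        def cen(x):
            e=b[abs(a-x)<1.5];return (e.min()+e.max())/2,e.max()-e.min()
        ct=[cen(x) for x in np.linspace(lo+105,lo+135,8)];ch=[cen(x) for x in np.linspace(lo+6,lo+30,6)]
        bt=np.mean([x[0] for x in ct]);bh=np.mean([x[0] for x in ch])
        yaw+=np.degrees(np.arctan2(bt-bh,120-18))
    # line through the two lobes at the axis
    bc=bh+(bt-bh)*(62-18)/102
    return ((lo+62)*u+bc*v).round(1),round(yaw,1),round(max(x[1] for x in ct),1),round(max(x[1] for x in ch),1)
E
python3 - <<'E'
from big import *
t=cv2.imread("pics/t_j1.png");v=cv2.cvtColor(t,cv2.COLOR_BGR2HSV)[...,2]
s=4;c=(445,39);h=70
print("plate v",np.median(v[200:360,200:360]),"hole v",v[265:285,270:290].mean())
for thr in(70,80,90):
    m=(v<thr).astype(np.uint8);n,l,ss,_=cv2.connectedComponentsWithStats(m);i=l[275,280]
    if i==0: continue
    k=max(cv2.findContours((l==i).astype(np.uint8),0,cv2.CHAIN_APPROX_NONE)[0],key=len).reshape(-1,2)
    P=np.c_[c[0]+h-k[:,1]/s,c[1]+h-k[:,0]/s];
    u=np.array([np.cos(np.radians(157)),np.sin(np.radians(157))]);w=np.array([-u[1],u[0]])
    g=P.mean(0);a=(P-g)@u;b=(P-g)@w;print(thr,ss[i],g.round(1),"u",a.min(),a.max(),"w",b.min(),b.max())
l=shot("wrist")
for z in(120,126,132):print(z,bigpose(l,[496,319],z,240))
a=bigpose(l,[496,319],126,240)
for A,B in((a[1],157),(a[1]-180,-23)):
    for p,w in (([*a[0],113],A),([*a[0],230],A),([445,39,250],B),([445,39,121],B)):
        q=manip.inverse_kinematics(p,rot(w));print(w,None if q is None else np.round(q).tolist())
E
```

```text
plate v 152.0 hole v 110.2725
120 (array([496.1, 317.5]), np.float64(241.8), np.float64(61.4), np.float64(49.1))
126 (array([497. , 316.2]), np.float64(241.8), np.float64(60.0), np.float64(48.3))
132 (array([498. , 314.9]), np.float64(241.7), np.float64(59.2), np.float64(47.5))
241.8 [15.0, 41.0, -71.0, 95.0, 40.0, 74.0, 88.0]
241.8 [15.0, 31.0, -71.0, 88.0, 30.0, 82.0, 94.0]
157 [-81.0, -18.0, 61.0, 111.0, 16.0, 79.0, 42.0]
157 [-73.0, 2.0, 64.0, 120.0, -2.0, 59.0, 59.0]
61.80000000000001 [-73.0, 26.0, 46.0, 100.0, -20.0, 63.0, -49.0]
61.80000000000001 [-77.0, 19.0, 50.0, 92.0, -15.0, 75.0, -53.0]
-23 [-56.0, -9.0, 42.0, 110.0, 6.0, 77.0, -129.0]
-23 [-52.0, 2.0, 42.0, 120.0, -1.0, 59.0, -122.0]
```

Run:
```python
from big import *
t=cv2.imread("pics/t_j1.png");v=cv2.GaussianBlur(cv2.cvtColor(t,cv2.COLOR_BGR2HSV)[...,2],(5,5),0)
s=4;c=(445,39);h=70
for thr in(112,118,124,130):
    m=cv2.morphologyEx((v<thr).astype(np.uint8),cv2.MORPH_OPEN,cv2.getStructuringElement(cv2.MORPH_ELLIPSE,(41,41)))
    n,l,ss,_=cv2.connectedComponentsWithStats(m);i=l[270,280]
    if i==0: print("no");continue
    k=max(cv2.findContours((l==i).astype(np.uint8),0,cv2.CHAIN_APPROX_NONE)[0],key=len).reshape(-1,2)
    P=np.c_[c[0]+h-k[:,1]/s,c[1]+h-k[:,0]/s]
    u=np.array([np.cos(np.radians(157)),np.sin(np.radians(157))]);w=np.array([-u[1],u[0]])
    g=np.array(c);a=(P-g)@u;b=(P-g)@w
    Q=P[a<a.max()-7];A=np.c_[2*Q,np.ones(len(Q))];x=np.linalg.lstsq(A,(Q**2).sum(1),rcond=None)[0]
    print(thr,ss[i],"circle",x[:2].round(1),np.sqrt(x[2]+x[0]**2+x[1]**2).round(1),"flat at",round(((P-x[:2])@u).max(),1),"w mid",(b.min()+b.max())/2,b.max()-b.min())
tx=np.array([np.cos(np.radians(61.8)),np.sin(np.radians(61.8))])
manip.grip(66)
manip.move_ptp([*(np.array([496.3,316.7])+25*tx),330],rot(61.8));st()
l=shot("wrist","l2")
for z in(120,126,132):print(z,bigpose(l,[496,319],z,240))
```

```text
no
118 [ 223  225  114  106 8250] circle [443.3  40. ] 14.4 flat at 7.6 w mid 0.1986651468611882 28.949708727120164
124 [ 222  222  117  111 8927] circle [443.3  39.8] 14.9 flat at 8.0 w mid 0.46025242672622024 29.933135713576448
130 [ 221  221  120  113 9470] circle [443.3  39.7] 15.3 flat at 8.3 w mid 0.5753155334077755 30.623514353665783
t 29.72 tcp [508.2 338.5 329.9] F [-0.4 -0.7 -0.7] M [-0.05 -0.04 -0.06] w 65.9 gf 0.0
120 (array([496.3, 318. ]), np.float64(242.3), np.float64(58.7), np.float64(45.3))
126 (array([496.5, 318.4]), np.float64(242.3), np.float64(57.6), np.float64(44.7))
132 (array([496.7, 318.8]), np.float64(242.2), np.float64(56.7), np.float64(44.1))
```

The large foot is at (496.5,318.4), yaw 242.3°, and its width of 57.6 mm confirms the top at z=126. The hole axis is about (445.0,39.0). I'll grasp and lift the large foot, and read the jack yaw from the plate edge.

Run:
```python
from big import *
t=cv2.imread("pics/t_j1.png");hsv=cv2.cvtColor(t,cv2.COLOR_BGR2HSV)
g=((hsv[...,0]>60)&(hsv[...,0]<100)&(hsv[...,1]>60)).astype(np.uint8)*255
c=[]
for x in range(215,500,3):
    r=np.nonzero(g[:,x])[0]
    if len(r): c.append((x,r.min()))
c=np.array(c);p=np.polyfit(c[:,0],c[:,1],1);
for _ in range(3):
    e=abs(np.polyval(p,c[:,0])-c[:,1]);k=e<max(2,np.median(e)*2);p=np.polyfit(c[k,0],c[k,1],1)
print("top edge angle",np.degrees(np.arctan(p[0])),k.sum(),len(c))
R=rot(62.3);x,y=496.5,318.4
manip.move_ptp([x,y,175],R)
manip.movel([x,y,111],speed=90);st()
manip.grip(20,115);st()
for z,s in((114,15),(140,40),(180,70),(240,120)):
    manip.movel([x,y,z],speed=s);st()
d=shot("wrist","g1");shot("scene","sc2")
```

```text
top edge angle 22.948912773445308 95 95
t 31.3 tcp [496.9 318.5 111.5] F [-0.   0.7  1.3] M [-0.02 -0.01 -0.01] w 65.8 gf 0.0
t 31.69 tcp [496.8 318.7 112. ] F [-1.  -0.1  6.8] M [-0.21  0.4   0.02] w 33.7 gf 114.0
t 32.04 tcp [496.2 318.3 113.7] F [-0.2  0.8 -5.9] M [ 0.11 -0.   -0.05] w 33.8 gf 114.7
t 32.84 tcp [496.4 318.4 139.8] F [ 1.  -0.1 -5.2] M [ 0.11 -0.03  0.01] w 33.6 gf 114.7
t 33.57 tcp [496.3 318.4 179.8] F [ 0.6  0.4 -5.9] M [ 0.1  -0.   -0.03] w 33.5 gf 114.8
t 34.22 tcp [496.1 318.3 239.3] F [ 0.  -0.3 -5.3] M [ 0.1  -0.04 -0.06] w 33.9 gf 114.8
```

Run:
```python
from h import *
x,y=445.0,39.0
manip.movel([496.5,318.4,260],speed=120)
manip.move_ptp([x,y,240],rot(-23));manip.dwell(.15);o=st()
print(np.round(o['q'],0),np.round(np.degrees(np.arctan2(o['eef_rot'][1,0],o['eef_rot'][0,0])),2))
sc=shot("scene","sc3");tcp=o['tcp_pos'];W=tcp+[0,0,3]
ux=np.array([np.cos(np.radians(157)),np.sin(np.radians(157)),0]);zz=np.array([0,0,1.])
P=proj(sc,[W-34*zz,W-92*zz,W+92*ux,W-62*ux]);print(P.round(1).tolist())
hsv=cv2.cvtColor(sc["img"],cv2.COLOR_BGR2HSV);m=(hsv[...,1]<60)&(hsv[...,2]>70)
u,v=P[1].astype(int)
for r in range(v-14,v+6,2):
    c=np.nonzero(m[r,u-20:u+20])[0];print(r,(int(c.min()+u-20),int(c.max()+u-20)) if len(c) else None,end=" ")
d=shot("wrist","g2")
q=sc["img"][v-75:v+75,u-100:u+100]
cv2.imwrite("pics/c6.png",np.hstack([cv2.resize(q,(400,300),interpolation=cv2.INTER_CUBIC),cv2.resize(d["img"],(400,300))]))
```

```text
t 36.14 tcp [445.2  39.4 240.2] F [-0.7 -0.6 -5.4] M [-0.03 -0.12 -0.05] w 33.7 gf 114.8
[ -86.  -21.   64.  111.   19.   79. -141.] -22.94
[[315.6, 181.0], [314.1, 199.6], [350.8, 161.0], [292.3, 175.5]]
185 (311, 323) 187 (312, 321) 189 (311, 320) 191 (311, 320) 193 (311, 320) 195 (311, 320) 197 (311, 320) 199 (311, 319) 201 (312, 319) 203 None
```

View pics/c6.png

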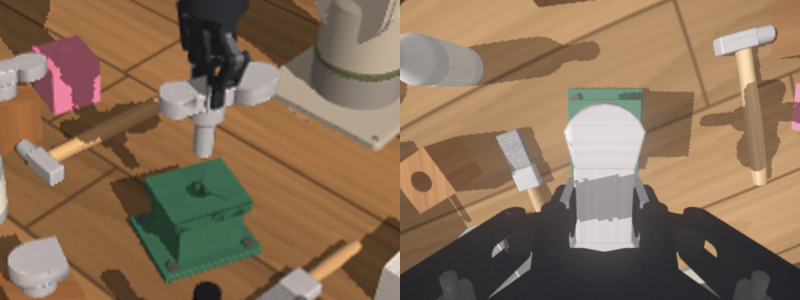

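The wrist view shows the heel toward the camera, with its tip at about (605,104), and the shank vertical over the jack. I'll check the along-axis offset of the foot in the hand from the heel tip.

Run:
```python
from h import *
d=shot("wrist");o=st();tcp=o['tcp_pos'];C=d["C"];print("cam rel",(o['eef_rot'].T@(C-tcp)).round(1))
ux=np.array([np.cos(np.radians(157)),np.sin(np.radians(157)),0]);uy=np.array([-ux[1],ux[0],0])
hsv=cv2.cvtColor(d["img"],cv2.COLOR_BGR2HSV);mm=((hsv[...,2]>140)&(hsv[...,1]<40)).astype(np.uint8)
mm=cv2.morphologyEx(mm,cv2.MORPH_OPEN,np.ones((5,5)));n,l,s,c=cv2.connectedComponentsWithStats(mm);mm=(l==l[190,287])
r,q=np.nonzero(mm);k=r<235
for dz in(-5,0):
    P=unproj(d,np.c_[q[k],r[k]],tcp[2]+15+dz)-tcp
    a=P@ux;b=P@uy
    i=abs(b-np.median(b))<6
    wid=[(x,round(float(np.ptp(b[abs(a-x)<1])),1)) for x in(-55,-50,-45,-40,-35)]
    print(dz,"heel tip at",a[i].min().round(1),"lat mid",((b[a<-35].max()+b[a<-35].min())/2).round(2),wid)
```

```text
t 36.29 tcp [445.1  39.2 240.1] F [ 0.6  0.3 -5. ] M [-0.07 -0.09 -0.06] w 33.8 gf 114.8
cam rel [ 6.590e+01 -1.000e-01 -1.347e+02]
-5 heel tip at -60.2 lat mid 0.16 [(-55, 30.5), (-50, 40.0), (-45, 45.7), (-40, 45.2), (-35, 42.8)]
0 heel tip at -60.4 lat mid 0.14 [(-55, 30.5), (-50, 38.9), (-45, 44.0), (-40, 42.8), (-35, 40.5)]
```

The heel tip sits at -60.3 mm instead of -62, and the scene view agrees. The foot is therefore about 1.8 mm toward the toe in the hand. I'll compensate and lower with force checks.

Run:
```python
from h import *
x,y=446.7,38.3
manip.movel([x,y,186],rot(-23),speed=110);manip.dwell(.1)
b=np.mean([manip.get_obs()['ft_force'] for _ in range(3)],0)
z,f=lower(x,y,186,168,2,30,7,base=b)
if z<=168.1: z,f=lower(x,y,168,128,5,40,10,base=b)
st()
```

```text
[(184, [-0.9, -1.0, -0.7]), (182, [0.0, -1.4, -0.4]), (180, [-0.4, 0.6, -0.7]), (178, [-0.1, 0.1, -0.7]), (176, [-0.2, -1.4, -1.5]), (174, [-0.9, -0.6, -1.4]), (172, [1.0, -0.5, -1.1]), (170, [0.3, -1.1, -1.0]), (168, [0.4, -1.3, -0.1])]
[(163, [0.4, 0.3, -1.3]), (158, [0.2, -0.4, -0.2]), (153, [0.7, -0.0, -0.6]), (148, [0.9, -0.6, -0.9]), (143, [0.4, -0.9, -0.4]), (138, [-0.6, -1.0, -0.2]), (133, [0.9, -0.2, -0.4]), (128, [0.0, -1.3, 0.0])]
t 41.48 tcp [446.6  38.1 128.1] F [ 0.  -0.7 -4.7] M [-0.08 -0.12 -0.  ] w 33.8 gf 115.3
```

It went in without contact. Now the final seating, release and check.

Run:
```python
from h import *
x,y=446.7,38.3
z,f=lower(x,y,128,116,1.5,25,8)
st();manip.grip(66);st()
manip.movel([x,y,200],speed=130)
manip.move_ptp([423,48,330],rot(157));st()
d=shot("wrist","f1");t=shot("top","f2")
r=footpose(d,[445,39],136,157,92,62,110);print(r[:-2])
o=topdown(d,[445,39],136,110,3);q=topdown(t,[480,-311],114,110,3)
cv2.imwrite("pics/c7.png",np.hstack([cv2.resize(a,(380,380)) for a in(o,q)]))
```

```text
[(126.5, [0.8, 0.8, -0.5]), (125.0, [-0.3, 0.2, 0.1]), (123.5, [-0.4, 0.8, -0.8]), (122.0, [0.7, 1.0, -0.1]), (120.5, [-12.5, -1.7, 31.8])]
t 42.73 tcp [447.1  38.2 121.8] F [-12.4  -2.4  27.1] M [-0.43  2.65  0.13] w 33.8 gf 119.5
t 43.15 tcp [446.7  38.4 120.5] F [ 0.6  0.2 -0.5] M [-0.04  0.    0.01] w 66.0 gf 0.0
t 46.45 tcp [423.   48.  329.8] F [ 0.8  0.3 -0. ] M [0.02 0.02 0.01] w 66.0 gf 0.0
(array([445. ,  39.7]), np.float64(156.7), 'len', np.float64(152.8), 'wt,wh', np.float64(58.7), np.float64(45.0))
```

View pics/c7.png

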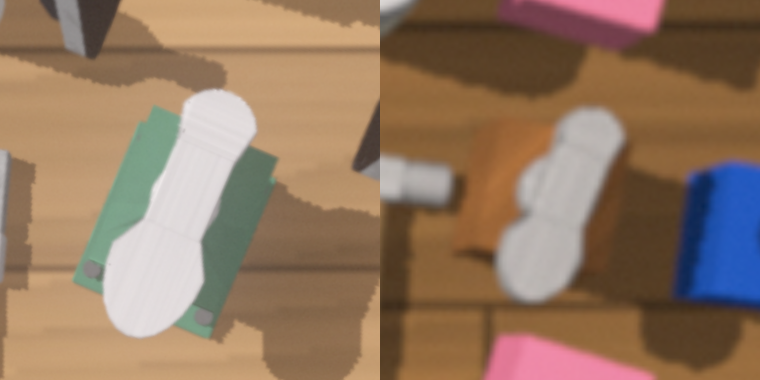

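The large foot sits in the jack at (445,39.7), yaw 156.7°, with its head size matching the seated height. The small foot hangs in the brown stand.

```bash
python3 -c "
from station import manip
print(manip.finish_job())"
```

```text
the job is handed in; nothing more can be done
None
```

The job is handed in: the large foot is seated in the jack with its toe over the flat, the small foot hangs home in the wooden stand that was empty, both are released, and the judge returned no verdict.

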